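# Shut the red valve in the bench service box

## Robot

A 6-joint arm with a two-finger parallel gripper is mounted at the origin on the work surface. World frame = base frame: x ahead of the robot, y to its left, z up, the work surface at z = 0. Lengths are in mm, angles in rad, forces in N, time in s.
With the tool pointing down it reaches from about 300 to 775 mm from the base axis. Payload 14.6 kg.
Tool frame: the origin (TCP) lies midway between the tips of the shut fingers; the grasp point (between the pads) lies 19 mm behind it (manip.grip_point_offset is the distance from the TCP to the grasp point, in mm); x points along the fingers, z is the direction in which the jaws open and shut, and the axes are right-handed (so a half turn about x gives the same grasp; the last joint's range is limited). The gripper opens to 94 mm and grips with 3 to 60 N. Pads are 16 mm wide; open, the fingers measure 119 mm over their backs; the gripper's body (75 mm by 177 mm) begins 78 mm behind the grasp point.
Start: joints at [-1.408, 0.3, 1.521, -0, 1.321, -0.067], TCP at [125.274, -535.533, 205.446] pointing down, gripper open.
Joint ranges: [-3.03, 3.03], [-0.79, 2.21], [0.23, 2.52], [-1.04, 4.18], [0, 3.07], [-2.55, 2.55]. Speed limits (rad/s): [2.22, 2.22, 2.57, 3.14, 3.14, 3.14].

## Interface

Orientations are given as [roll, pitch, yaw] about the fixed x, y, z axes, in that order (R = Rz(yaw) Ry(pitch) Rx(roll)).
In Python, from cell import manip, camera, calibration, order gives the robot as it stands.
- The arm moves only by the tool jog_arm, never from a script. Its arguments are lists of equal length, an entry for each row: "turn": the turn, a rotation vector about the tool's x, y, z in degrees, a list of three; "dp": the shift along the tool's x, y, z in cm, a list of three; "gripper": the closure, from 0 (fully open) to 1 (shut). In form: {"turn": [[ax, ay, az], ...], "dp": [[tx, ty, tz], ...], "gripper": [gripper, ...]}. A call has 1 to 8 rows; each row shifts and turns the pose as measured when the row begins, along the tool's axes as they then stand; what a row does not reach is not made up. A row lasts 1/8 s, in which the tool goes at most 62.5 mm and 10.7 degrees, less where a joint would pass 70% of its speed; a pose out of reach is approached as far as the arm can. A call is refused whole if a number of a shift passes 6.25 or a number of a turn 10.7, either way. A call with a gripper value outside its range is refused whole. The fingers move at their own pace and stop on an object; "grip_force" is the grip in N (left out, the last holds). Time passes only in rows, so rows that do not move let the fingers close. It gives the time, the measured TCP pose, the force and the opening at its end, in the units of the state.
- manip.read_state(): the state, without advancing time (a new reading comes with each control period).
- camera(name): name is "scene" or "top" or "wrist"; returns (picture, depth): 400x640x3 uint8, red, green, blue; 400x640 float32, mm along the optical axis (not along the pixel's ray), 0 where there is no reading.
- calibration(name): a dict with "K" (3x3 intrinsics, pixels), "world_from_camera" (4x4, takes a point from camera to world coordinates). Camera axes: x right, y down, z forward; pixel columns grow to the right and rows downward; lengths in mm; the calibration is good to about 2 mm. A picture is of the moment at which its call begins: read the wrist's pose just before it. calibration takes no time and is no camera call; for the wrist camera it gives the pose at the moment of the call.
- order.sign_off(): hands the job in, once; it reports no verdict.
The state is a dict: "clock": time; "joints": joint angles; "qd": joint speeds; "effort": joint torques, N m; "eef_pos": TCP position; "eef_rot": TCP orientation; "wrist_force": force on the tool from outside, world axes, zero at the start; "moment": the same for the moment, N m; "finger_gap": finger opening in mm.
Only numpy, scipy, OpenCV 4.12 (cv2) and the standard library are available. Lean on these libraries where they do the work, as an engineer would, in place of code of your own. Each camera call takes 0.05 s, during which the arm holds its last target.

## Task

Push the aluminium cover of the grey service box by its yellow rib all the way along its track onto the deck, then push the red lever with the white band clockwise until its valve is fully shut. Slide the cover only, never lift it, leave it pushed aside, leave the blue lever open as it is, and do not disturb the other things on the bench.

Things in the scene. Friction and masses are not known exactly. Their poses are not given: they have to be found in the camera images.
- box: Fixed grey service box, 184 (its x) x 514 (its y) x 87 mm tall; origin at the centre of its underside, x the short way, pointing away from the robot, y the long way. The half at negative y is an open well holding two valves; the half at positive y is a dark deck. The cover slides along y on ledges 75 mm high between blue lips 87 mm high; the end lips' inner faces are at y = -250 and +250 mm.
- box_well (a point): Centre of the well's mouth, 75 mm above the bench, at y = -125 mm in the box's frame. The well is 150 mm wide in the box's x, 250 mm long in y and 69 mm deep.
- cover: Loose aluminium plate, 165 (x) x 245 (y) x 6 mm, 0.26 to 0.49 kg, flat in the box's track (2.5 mm play each side), at first over the well. Origin at the centre of its underside, axes as the box's. It starts at box y = -122 to -105 mm and slides towards the box's +y, over the deck, to the end lip (origin at box y = +127 mm). Only friction holds it: 1 to 5 N moves it.
- cover_rib (a point): Centre of the yellow upright rib on the cover, 90 mm long in the box's x, 12 mm thick in y, 28 mm tall (plate's top 14 mm below this point, rib's top 14 mm above). It sits 60 mm from the cover's centre towards -y; push on its -y side.
- red_pivot (a point): Point on the vertical pivot axis of the red (marked) valve, fixed in the well, at half the height of its lever (53 mm above the bench). Red and blue valves may be either way round: box y = -185 or -90 mm, both at box x = +30 mm.
- red_tip (a point): Outer end of the red lever with a white band, 55 mm from its pivot, at half its height. The lever is a flat bar 12 mm thick and 22 mm tall (42 to 64 mm above the bench). With joint red_handle at 0 it points from the pivot to the box's -x (towards the robot, open), at 1.571 to the box's +y (shut).
- red_handle (a joint): Angle of the red lever, rad: grows clockwise seen from above, 0 fully open, 1.571 fully shut (hard stop). Starts at 0 to 0.4. Friction torque 0.12 N m, stays where left: about 3 N at 42 mm from the pivot.
- blue_tip (a point): Outer end of the lever of the other, blue valve, the same shape as the red one; it points to the box's -x, valve open.
- blue_handle (a joint): Angle of the blue lever, rad, as for the red one; starts at 0, fully open, and is to stay so.
- spool: Bystander: solder spool standing on its flange, 64 mm across, 46 mm tall; loose; origin at the centre of its underside.
- tin: Bystander: round dark tip-cleaner tin with brass wool, 68 mm across, 40 mm tall; loose; origin at the centre of its underside.
- driver: Bystander: screwdriver lying flat, 170 mm long; loose; origin about the middle of its length.
- meter: Bystander: yellow multimeter lying flat, 150 x 75 x 36 mm; loose; origin at the centre of its underside.
- bin: Bystander: open blue parts bin, 120 x 100 x 55 mm; loose; origin at the centre of its underside.
- iron_stand: Bystander: soldering iron in a coil stand on a black foot 140 x 90 mm, 175 mm tall; loose; origin at the centre of its underside.
- pcb: Bystander: green circuit board on a black block, 100 x 70 x 24 mm; loose; origin at the centre of its underside.

How it is judged:
By the outcome, as a careful person would: the job done as asked, in the order asked, and still so for the second after the job is handed in, with the robot touching nothing.
It also fails if it takes over 56 s, if anything falls off the work surface, if the arm or the gripper's body presses on something with over 40 N, if the wrist force passes 120 N, or if a joint passes its speed limit or range.

## Working session

There is one attempt and no reset: what is moved stays moved. The work goes in short steps, Python scripts to look and compute and a tool call to move; the robot and the scene stay as the last step left them, time stands still between calls to the robot, and variables do not carry over. Pictures are saved under pics/ and viewed, and the job is handed in when it is done.

Besides the shell and the picture viewer there is one more tool, called after "Emit:" by a JSON object that holds its "method" and its "body". jog_arm: Moves the arm, as the interface text tells. Its arguments: {"type":"object","properties":{"turn":{"type":"array","items":{"type":"array","items":{"type":"number"}}},"dp":{"type":"array","items":{"type":"array","items":{"type":"number"}}},"gripper":{"type":"array","items":{"type":"number"}},"grip_force":{"type":"number"}},"required":["turn","dp","gripper"]}

```bash
ls; mkdir -p pics; python3 - <<'E'
from cell import manip,camera,calibration
import cv2,numpy as np
print(manip.read_state())
for n in("scene","top"):
    p,d=camera(n); cv2.imwrite(f"pics/{n}0.png",p[:,:,::-1]); np.save(f"{n}0.npy",d); c=calibration(n); print(n,c)
E
```

```text
pics
{'clock': 0.0, 'joints': array([-1.40761619e+00,  3.00473724e-01,  1.52162531e+00,  5.06957582e-06,
        1.32069093e+00, -6.66460991e-02]), 'qd': array([ 5.53904272e-05, -1.32403833e-03,  4.41067710e-04,  1.47279224e-03,
        5.94443767e-04, -9.77384443e-04]), 'effort': array([-7.56595600e-04, -5.31811345e+01, -3.52733552e+01,  7.07883644e-02,
        2.44344230e-02, -8.98818666e-05]), 'eef_pos': array([ 125.22286134, -535.26825315,  204.86618045]), 'eef_rot': array([3.07084546, 1.569599  , 1.72987411]), 'wrist_force': array([-0.30083293,  0.80075073,  0.17128396]), 'moment': array([0.0528453 , 0.00323243, 0.03101017]), 'finger_gap': 93.81881949089076}
scene {'K': array([[375.68772629,   0.        , 322.29955723],
       [  0.        , 375.68772629, 190.81058682],
       [  0.        ,   0.        ,   1.        ]]), 'world_from_camera': array([[-3.26128138e-02,  5.77921026e-01, -8.15440796e-01,
         1.55327735e+03],
       [ 9.99409298e-01,  2.77036141e-02, -2.03362995e-02,
         4.88408684e+01],
       [ 1.08378821e-02, -8.15622337e-01, -5.78483140e-01,
         7.81814876e+02],
       [ 0.00000000e+00,  0.00000000e+00,  0.00000000e+00,
         1.00000000e+00]])}
top {'K': array([[409.03643862,   0.        , 322.73071046],
       [  0.        , 409.03643862, 193.35798444],
       [  0.        ,   0.        ,   1.        ]]), 'world_from_camera': array([[ 2.30040894e-03, -9.81118374e-01,  1.93394530e-01,
         3.48870255e+02],
       [-9.99939194e-01, -1.71067406e-04,  1.10263288e-02,
         3.14683054e+01],
       [-1.07850503e-02, -1.93408136e-01, -9.81059109e-01,
         1.26187176e+03],
       [ 0.00000000e+00,  0.00000000e+00,  0.00000000e+00,
         1.00000000e+00]])}
```

View pics/top0.png

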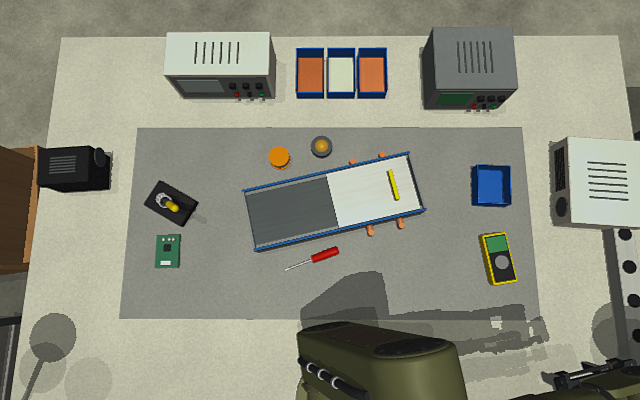

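View pics/scene0.png

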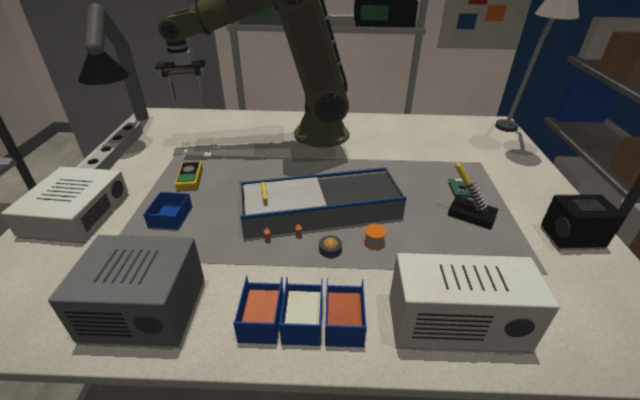

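The top view shows the cover at the right (−y), the yellow rib near (393,184), the deck to the left, and the screwdriver at (315,260) close to the near wall. I'll measure the box and the rib in both views.

```bash
cat > h.py <<'E'
import cv2,numpy as np
from cell import manip,camera,calibration
def ray(c,uv,z):
    K=c["K"];T=c["world_from_camera"]
    uv=np.atleast_2d(np.asarray(uv,float))
    d=np.c_[(uv[:,0]-K[0,2])/K[0,0],(uv[:,1]-K[1,2])/K[1,1],np.ones(len(uv))]@T[:3,:3].T
    s=(z-T[2,3])/d[:,2]
    return T[:3,3]+s[:,None]*d
def dep(c,d,mask):
    K=c["K"];T=c["world_from_camera"]
    v,u=np.nonzero(mask&(d>0)); D=d[v,u]
    P=np.c_[(u-K[0,2])/K[0,0]*D,(v-K[1,2])/K[1,1]*D,D]
    return P@T[:3,:3].T+T[:3,3]
def tri(c1,u1,c2,u2):
    A=[];b=[]
    o=[];
    for c,u in((c1,u1),(c2,u2)):
        T=c["world_from_camera"];p0=T[:3,3];d=ray(c,u,0)[0]-p0;d/=np.linalg.norm(d)
        M=np.eye(3)-np.outer(d,d);A.append(M);b.append(M@p0)
    X=np.linalg.lstsq(np.vstack(A),np.hstack(b),rcond=None)[0]
    r=[np.linalg.norm(A[i]@X-b[i]) for i in(0,1)]
    return X,r
E
python3 - <<'E'
from h import *
rc={}
for n in("top","scene"):
    im=cv2.imread(f"pics/{n}0.png");d=np.load(f"{n}0.npy");c=calibration(n)
    h=cv2.cvtColor(im,cv2.COLOR_BGR2HSV)
    roi=np.zeros(h.shape[:2],bool)
    if n=="top": roi[145:260,235:435]=1
    else: roi[165:235,235:410]=1
    b=(h[...,0]>95)&(h[...,0]<125)&(h[...,1]>110)&roi
    y=(h[...,0]>22)&(h[...,0]<35)&(h[...,1]>150)&(h[...,2]>90)&roi
    print(n,b.sum(),y.sum())
    P=dep(c,d,b); P=P[(P[:,2]>80)&(P[:,2]<95)]
    print("lip depth z",np.median(P[:,2]),len(P))
    v,u=np.nonzero(b)
    w=ray(c,np.c_[u,v],87)
    if n=="top":
        r=cv2.minAreaRect(w[:,:2].astype(np.float32));print("rect",r,cv2.boxPoints(r))
    r=cv2.minAreaRect(P[:,:2].astype(np.float32));print("rectdepth",r)
    Q=dep(c,d,y);print("rib depth",np.percentile(Q,[5,50,95],axis=0))
    v,u=np.nonzero(y)
    r=cv2.minAreaRect(np.c_[u,v].astype(np.float32));print("rib px",r)
    t=Q[Q[:,2]>np.percentile(Q[:,2],95)-5]
    print("rib top",t.mean(0),cv2.minAreaRect(t[:,:2].astype(np.float32)))
    rc[n]=(c,r[0])
print("tri",tri(*rc["top"],*rc["scene"]))
E
```

```text
top 845 121
lip depth z 85.75415171904604 826
rect ((583.0035400390625, 20.04296875), (227.3500213623047, 511.63330078125), 13.49043083190918) [[ 412.7873   242.28291]
 [ 532.14264 -255.23387]
 [ 753.2198  -202.19698]
 [ 633.86444  295.31982]]
rectdepth ((562.152099609375, 14.969619750976562), (184.40003967285156, 511.3299560546875), 13.443217277526855)
rib depth [[ 565.70644916 -169.76558269  103.16616381]
 [ 603.51492563 -158.56065292  107.31534616]
 [ 643.0673136  -147.57297652  110.54940143]]
rib px ((364.9326171875, 164.3123779296875), (92.8930435180664, 20.797765731811523), 35.24757385253906)
rib top [ 602.53017379 -159.1827647   108.09475943] ((603.4349975585938, -159.2540740966797), (87.18509674072266, 11.192848205566406), 12.335174560546875)
scene 689 49
lip depth z 84.81182491830782 574
rectdepth ((567.400390625, 16.447174072265625), (187.786376953125, 504.22698974609375), 13.62873649597168)
rib depth [[ 572.81040765 -166.26046269  106.67181644]
 [ 617.37272611 -155.3314907   110.25740613]
 [ 648.58184292 -146.35386985  111.96463459]]
rib px ((263.61541748046875, 190.92308044433594), (18.109071731567383, 2.728764057159424), 82.87498474121094)
rib top [ 611.8830117  -156.41581079  110.10881286] ((607.4475708007812, -157.29898071289062), (89.19960021972656, 8.261541366577148), 13.350668907165527)
tri (array([ 659.41579932, -110.27845232,  140.07373903]), [np.float64(35.158509150522065), np.float64(35.158509150522136)])
```

```bash
cat >> h.py <<'E'
from scipy.spatial.transform import Rotation as Ro
B0=np.array([563.,15.5]);YAW=np.deg2rad(13.45)
ex=np.array([np.cos(YAW),np.sin(YAW)]);ey=np.array([-np.sin(YAW),np.cos(YAW)])
def b2w(x,y,z): return np.r_[B0+x*ex+y*ey,z]
def w2b(p): p=np.asarray(p);return np.r_[(p[:2]-B0)@ex,(p[:2]-B0)@ey,p[2:]]
def st():
    s=manip.read_state();R=Ro.from_euler("xyz",s["eef_rot"]).as_matrix()
    return s,R
def go(x,y,z,jaw=0):
    """needed shift in tool cm and turn deg; jaw = jaw direction angle in box frame"""
    s,R=st();t=b2w(x,y,z)
    X=np.array([0,0,-1.]);a=YAW+np.deg2rad(jaw);Z=np.array([np.cos(a),np.sin(a),0])
    if Z@R[:,2]<0 : Z=-Z
    Rt=np.c_[X,np.cross(Z,X),Z]
    rv=np.rad2deg(Ro.from_matrix(R.T@Rt).as_rotvec())
    print("clk",round(s["clock"],2),"box",w2b(s["eef_pos"]).round(1),"F",s["wrist_force"].round(1),"gap",round(s["finger_gap"],1))
    print("tool axes in box frame (cols):\n",(np.c_[np.r_[ex,0],np.r_[ey,0],[0,0,1]].T@R).round(2))
    print("dp now-axes cm",(R.T@(t-s["eef_pos"])/10).round(2),"after turn",(Rt.T@(t-s["eef_pos"])/10).round(2),"turn",rv.round(1), "j",s["joints"].round(2))
E
python3 -c "
from h import *
go(0,-215,205)
print(w2b([605,-158.5,0]))"
```

```text
clk 0.1 box [-553.9 -433.9  204.9] F [-0.2  0.3 -0.1] gap 94.1
tool axes in box frame (cols):
 [[ 0.  1. -0.]
 [ 0. -0. -1.]
 [-1.  0. -0.]]
dp now-axes cm [ 2.000e-02  5.528e+01 -2.216e+01] after turn [-1.000e-02 -2.189e+01 -5.539e+01] turn [89.7 -0.1  0. ] j [-1.41  0.3   1.52 -0.    1.32 -0.07]
[   0.37624765 -178.99681125    0.        ]
```

Emit:
{"method": "jog_arm", "body": {"turn": [[0,0,0],[0,0,0],[0,0,0],[0,0,0],[0,0,0],[0,0,0],[0,0,0],[0,0,0]], "dp": [[0,6,-2.4],[0,6,-2.4],[0,6,-2.4],[0,6,-2.4],[0,6,-2.4],[0,6,-2.4],[0,6,-2.4],[0,6,-2.4]], "gripper": [1,1,1,1,1,1,1,1], "grip_force": 40}}

```text
clock: 1.1
eef_pos: [536.4, -247.4, 203.3]
eef_rot: [-2.817, 1.567, 2.118]
wrist_force: [0.3, -1.1, -0.2]
finger_gap: 17.4
```

```bash
python3 -c "
from h import *
go(0,-215,120,90)"
```

```text
clk 1.1 box [ -87.1 -249.5  203.3] F [ 0.3 -1.1 -0.2] gap 17.4
tool axes in box frame (cols):
 [[-0.    1.   -0.01]
 [ 0.   -0.01 -1.  ]
 [-1.   -0.   -0.  ]]
dp now-axes cm [ 8.33  8.67 -3.52] after turn [ 8.33  8.71 -3.45] turn [-0.7 -0.2  0.1] j [-0.5   0.39  1.4   0.    1.35  0.85]
```

Emit:
{"method": "jog_arm", "body": {"turn": [[-0.7,0,0],[0,0,0],[0,0,0],[0,0,0],[0,0,0]], "dp": [[0,4.4,-1.8],[0,4.4,-1.7],[4,0,0],[4,0,0],[0,0,0]], "gripper": [1,1,1,1,1]}}

```text
clock: 1.72
eef_pos: [618.5, -186.5, 118.9]
eef_rot: [-2.58, 1.564, 2.374]
wrist_force: [-0.0, -0.7, 1.2]
finger_gap: 0.8
```

```bash
python3 -c "
from h import *
go(0,-213,89,90)
p,d=camera('wrist');cv2.imwrite('pics/w1.png',p[:,:,::-1])
p,d=camera('top');cv2.imwrite('pics/t1.png',cv2.resize(p[120:280,220:460,::-1],None,fx=3,fy=3))"
```

```text
clk 1.73 box [   7.  -209.4  118.9] F [-0.  -0.7  1.2] gap 0.8
tool axes in box frame (cols):
 [[-0.    1.    0.01]
 [ 0.01  0.01 -1.  ]
 [-1.   -0.   -0.01]]
dp now-axes cm [ 2.99 -0.69  0.37] after turn [ 2.99 -0.7   0.36] turn [ 0.4 -0.3  0.2] j [-0.35  0.59  1.31  0.    1.25  0.98]
```

View pics/w1.png

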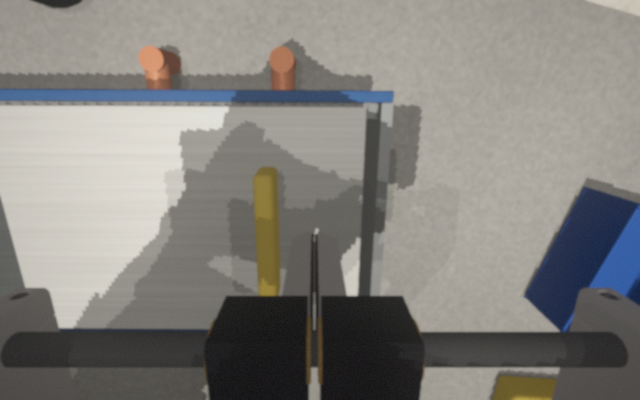

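View pics/t1.png

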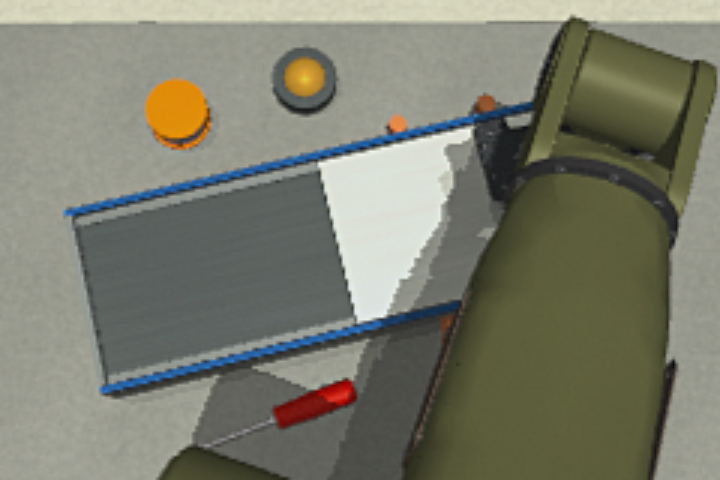

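The wrist view shows the shut fingers, with their seam at column 315, on the −y side of the rib at column 267 and above the plate. Lowering beside the rib.

Emit:
{"method": "jog_arm", "body": {"turn": [[0.4,0,0],[0,0,0],[0,0,0]], "dp": [[1,-0.6,0.4],[1.5,0,0],[0.4,0,0]], "gripper": [1,1,1]}}

```text
clock: 2.2
eef_pos: [615.9, -194.1, 95.8]
eef_rot: [1.476, 1.565, 0.138]
wrist_force: [0.6, -0.0, 0.2]
finger_gap: 0.4
```

```bash
python3 -c "
from h import *
go(0,-213,89,90)"
```

```text
clk 2.2 box [   2.7 -216.1   95.8] F [ 0.6 -0.   0.2] gap 0.4
tool axes in box frame (cols):
 [[ 0.01  1.   -0.  ]
 [-0.   -0.   -1.  ]
 [-1.    0.01  0.  ]]
dp now-axes cm [ 0.68 -0.27 -0.31] after turn [ 0.68 -0.27 -0.31] turn [-0.1  0.  -0.3] j [-0.36  0.61  1.34  0.    1.19  0.97]
```

Emit:
{"method": "jog_arm", "body": {"turn": [[0,0,0],[0,0,0],[0,0,0],[0,0,0],[0,0,0]], "dp": [[0.5,-0.2,0],[0,0,-1],[0,0,-1],[0,0,-1.5],[0,0,-1.5]], "gripper": [1,1,1,1,1]}}

```text
clock: 2.82
eef_pos: [601.7, -143.3, 90.7]
eef_rot: [1.346, 1.564, 0.007]
wrist_force: [1.0, -2.4, -1.3]
finger_gap: 0.7
```

```bash
python3 -c "
from h import *
go(0,40,91,90)
p,d=camera('wrist');cv2.imwrite('pics/w2.png',p[:,:,::-1])"
```

```text
clk 2.83 box [   0.7 -163.4   90.7] F [ 1.  -2.4 -1.3] gap 0.7
tool axes in box frame (cols):
 [[ 0.01  1.   -0.  ]
 [-0.   -0.   -1.  ]
 [-1.    0.01  0.  ]]
dp now-axes cm [ -0.06  -0.13 -20.34] after turn [ -0.03  -0.07 -20.34] turn [-0.2  0.1 -0.4] j [-0.29  0.56  1.44  0.    1.14  1.04]
```

View pics/w2.png

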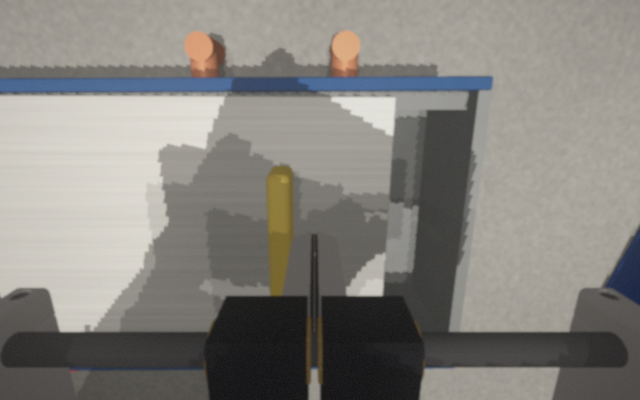

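The cover is sliding: the well is opening at columns 400–470, at about 2.5 N. Continuing.

Emit:
{"method": "jog_arm", "body": {"turn": [[0,0,0],[0,0,0],[0,0,0],[0,0,0],[0,0,0],[0,0,0],[0,0,0],[0,0,0]], "dp": [[0,0,-2],[0,0,-2.2],[0,0,-2.2],[0,0,-2.2],[0,0,-2.2],[0,0,-2.2],[0,0,-2.2],[0,0,-2]], "gripper": [1,1,1,1,1,1,1,1]}}

```text
clock: 3.88
eef_pos: [558.2, 37.9, 91.0]
eef_rot: [1.363, 1.564, 0.026]
wrist_force: [0.5, -3.1, 0.5]
finger_gap: 0.6
```

```bash
python3 -c "
from h import *
go(0,48,91,90)"
```

```text
clk 3.88 box [ 0.5 22.9 91. ] F [ 0.5 -3.1  0.5] gap 0.6
tool axes in box frame (cols):
 [[ 0.01  1.   -0.  ]
 [-0.   -0.   -1.  ]
 [-1.    0.01  0.  ]]
dp now-axes cm [-0.01 -0.06 -2.51] after turn [-0.   -0.05 -2.51] turn [-0.   0.1 -0.4] j [0.   0.44 1.62 0.   1.08 1.34]
```

Emit:
{"method": "jog_arm", "body": {"turn": [[0,0,0],[0,0,0],[0,0,0],[0,0,0]], "dp": [[0,0,-0.8],[0,0,-0.6],[0,0,-0.5],[0,0,-0.2]], "gripper": [1,1,1,1]}}

```text
clock: 4.38
eef_pos: [552.5, 60.6, 91.0]
eef_rot: [1.335, 1.564, -0.0]
wrist_force: [0.6, -2.5, -0.4]
finger_gap: 0.6
```

```bash
python3 -c "
from h import *
go(0,48,91,90)"
```

```text
clk 4.38 box [ 0.3 46.3 91. ] F [ 0.6 -2.5 -0.4] gap 0.6
tool axes in box frame (cols):
 [[ 0.01  1.    0.  ]
 [-0.    0.   -1.  ]
 [-1.    0.01  0.  ]]
dp now-axes cm [-0.   -0.03 -0.17] after turn [-0.   -0.03 -0.17] turn [ 0.   0.1 -0.4] j [ 0.04  0.43  1.63 -0.    1.08  1.38]
```

Inching on, looking for a clear rise in force at the stop.

Emit:
{"method": "jog_arm", "body": {"turn": [[0,0,0],[0,0,0]], "dp": [[0,0,-0.2],[0,0,-0.1]], "gripper": [1,1]}}

```text
clock: 4.62
eef_pos: [552.1, 63.0, 91.0]
eef_rot: [1.271, 1.564, -0.065]
wrist_force: [3.3, -5.5, -2.0]
finger_gap: 0.5
```

```bash
python3 -c "
from h import *
go(0,48,91,90)"
```

```text
clk 4.62 box [ 0.4 48.7 91. ] F [ 3.3 -5.5 -2. ] gap 0.5
tool axes in box frame (cols):
 [[ 0.01  1.   -0.  ]
 [-0.   -0.   -1.  ]
 [-1.    0.01  0.  ]]
dp now-axes cm [-0.   -0.04  0.07] after turn [-0.   -0.04  0.07] turn [-0.   0.1 -0.4] j [ 0.05  0.43  1.63 -0.    1.08  1.38]
```

Emit:
{"method": "jog_arm", "body": {"turn": [[0,0,0],[0,0,0]], "dp": [[0,0,-0.1],[0,0,-0.1]], "gripper": [1,1]}}

```text
clock: 4.88
eef_pos: [552.8, 63.5, 91.2]
eef_rot: [1.108, 1.561, -0.229]
wrist_force: [4.3, -6.1, -1.8]
finger_gap: 0.5
```

```bash
python3 -c "
from h import *
go(0,48,91,90)"
```

```text
clk 4.88 box [ 1.2 49.1 91.2] F [ 4.3 -6.1 -1.8] gap 0.5
tool axes in box frame (cols):
 [[ 0.01  1.   -0.  ]
 [-0.   -0.   -1.  ]
 [-1.    0.01  0.  ]]
dp now-axes cm [ 0.02 -0.12  0.11] after turn [ 0.02 -0.12  0.11] turn [-0.1  0.3 -0.5] j [ 0.05  0.43  1.63 -0.    1.08  1.39]
```

Emit:
{"method": "jog_arm", "body": {"turn": [[0,0,0],[0,0,0]], "dp": [[0,-0.1,-0.3],[0,-0.1,-0.3]], "gripper": [1,1]}}

```text
clock: 5.12
eef_pos: [553.7, 64.5, 93.1]
eef_rot: [0.943, 1.548, -0.396]
wrist_force: [13.1, -19.2, 0.8]
finger_gap: 0.7
```

```bash
python3 -c "
from h import *
go(0,48,91,90)
p,d=camera('wrist');cv2.imwrite('pics/w3.png',p[:,:,::-1])
p,d=camera('scene');cv2.imwrite('pics/s3.png',cv2.resize(p[140:260,200:440,::-1],None,fx=3,fy=3))"
```

```text
clk 5.12 box [ 2.4 49.8 93.1] F [ 13.1 -19.2   0.8] gap 0.7
tool axes in box frame (cols):
 [[ 0.02  1.   -0.  ]
 [-0.01 -0.   -1.  ]
 [-1.    0.02  0.01]]
dp now-axes cm [ 0.21 -0.24  0.18] after turn [ 0.21 -0.24  0.18] turn [-0.2  0.8 -1. ] j [ 0.06  0.42  1.63 -0.01  1.07  1.4 ]
```

View pics/w3.png

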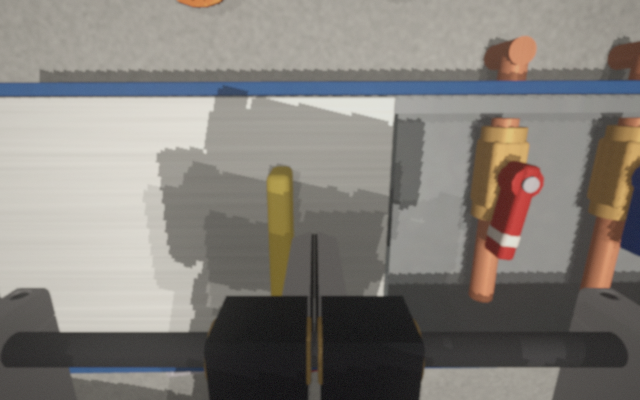

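View pics/s3.png

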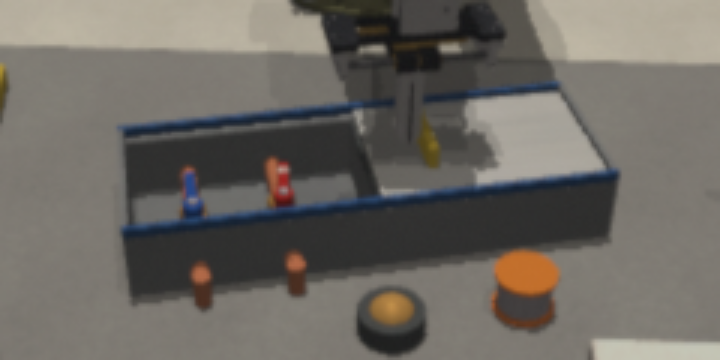

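The cover has stopped at its end: force rose to 23 N with no further travel. The red lever is nearer the deck (wrist pivot 525,182, tip 503,255) and blue is beyond it at y=−185. Backing off, then raising.

Emit:
{"method": "jog_arm", "body": {"turn": [[0,0,0],[0,0.8,-1],[0,0,0],[0,0,0],[0,0,0],[0,0,0],[0,0,0],[0,0,0]], "dp": [[0,0,1],[0,0,1],[-4,0,1],[-4,0,2],[0,-0.6,4],[0,-0.6,4],[0,0,4],[0,0,1]], "gripper": [1,1,1,1,1,1,1,1]}}

```text
clock: 6.22
eef_pos: [583.8, -119.7, 174.9]
eef_rot: [-2.654, 1.56, 2.291]
wrist_force: [0.0, 1.1, 0.3]
finger_gap: 0.4
```

```bash
python3 -c "
from h import *
go(-12,-130,120,90)
c=calibration('wrist')
p,d=camera('wrist');cv2.imwrite('pics/w4.png',p[:,:,::-1]);np.save('w4.npy',d)
np.savez('w4c.npz',K=c['K'],world_from_camera=c['world_from_camera'])
p,d=camera('top');cv2.imwrite('pics/t4.png',cv2.resize(p[120:280,220:460,::-1],None,fx=3,fy=3))"
```

```text
clk 6.22 box [ -11.2 -136.3  174.9] F [0.  1.1 0.3] gap 0.4
tool axes in box frame (cols):
 [[-0.01  1.   -0.  ]
 [ 0.01 -0.   -1.  ]
 [-1.   -0.01 -0.01]]
dp now-axes cm [ 5.5  -0.05 -0.58] after turn [ 5.49 -0.08 -0.63] turn [-0.1 -0.6  0.3] j [-0.27  0.43  1.41  0.01  1.31  1.07]
```

View pics/w4.png

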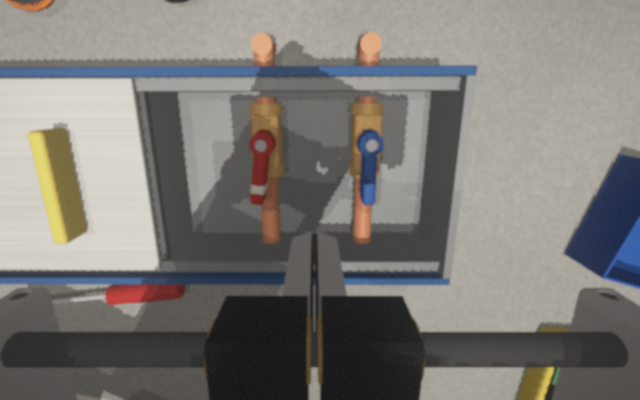

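View pics/t4.png

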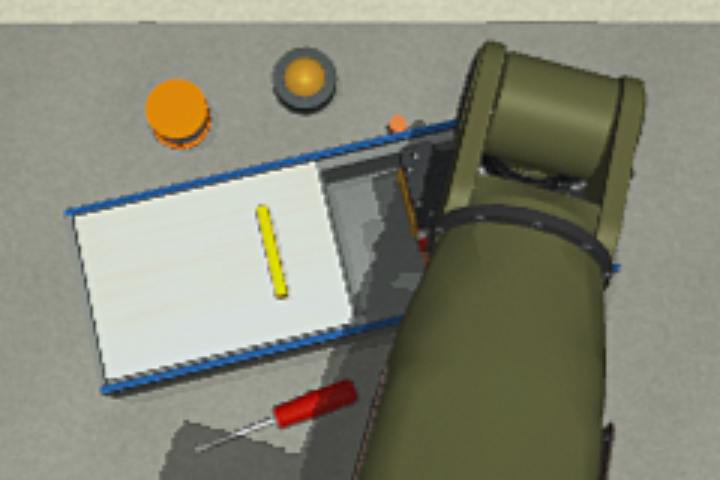

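Cover sits against the +y end. In the wrist view the red pivot is at (262,145) with its tip near (258,200), and the blue pivot at (371,145) with its tip near (368,202). Casting rays to the lever-top height.

```bash
python3 -c "
from h import *
c=np.load('w4c.npz');d=np.load('w4.npy')
for n,u in dict(rp=(262,145),rt=(258,201),bp=(371,145),bt=(368,202)).items():
    m=np.zeros(d.shape,bool);m[u[1]-3:u[1]+4,u[0]-3:u[0]+4]=1
    print(n,w2b(ray(c,u,64)[0]).round(1),'depth',w2b(np.median(dep(c,d,m),0)).round(1))
t=np.load('top0.npy')"
```

```text
rp [ 32.1 -90.5  64. ] depth [ 32.4 -90.9  66.6]
rt [-18.4 -84.6  64. ] depth [-18.3 -84.7  64.3]
bp [  32.2 -184.2   64. ] depth [  32.5 -183.9   66.3]
bt [ -19.2 -184.    64. ] depth [ -18.9 -183.9   64.3]
```

Measured points match the stated geometry, and red is at about 0.11 rad. Descending between the levers.

Emit:
{"method": "jog_arm", "body": {"turn": [[0,-0.6,0.3],[0,0,0],[0,0,0],[0,0,0]], "dp": [[3,0,-0.3],[4,0,0],[2,0,0],[0,0,0]], "gripper": [1,1,1,1]}}

```text
clock: 6.82
eef_pos: [582.6, -109.7, 83.1]
eef_rot: [2.765, 1.57, 1.432]
wrist_force: [0.4, 0.3, -0.4]
finger_gap: 0.7
```

```bash
python3 -c "
from h import *
go(-11,-130,49,90)
p,d=camera('wrist');cv2.imwrite('pics/w5.png',p[:,:,::-1])"
```

```text
clk 6.83 box [ -10.  -126.4   83.1] F [ 0.4  0.3 -0.4] gap 0.7
tool axes in box frame (cols):
 [[ 0.  1.  0.]
 [ 0.  0. -1.]
 [-1.  0. -0.]]
dp now-axes cm [ 3.41 -0.1   0.36] after turn [ 3.41 -0.1   0.36] turn [ 0.2 -0.1 -0. ] j [-0.25  0.52  1.52  0.    1.11  1.08]
```

View pics/w5.png

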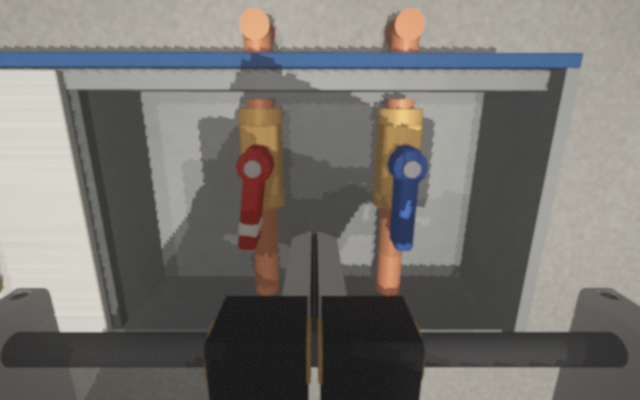

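The finger tips at (315,235) sit between red (col 250) and blue (col 403). Lowering the rest of the way.

Emit:
{"method": "jog_arm", "body": {"turn": [[0,0,0],[0,0,0],[0,0,0]], "dp": [[2,-0.1,0.4],[1.4,0,0],[0,0,0]], "gripper": [1,1,1]}}

```text
clock: 7.25
eef_pos: [583.8, -113.7, 49.5]
eef_rot: [1.42, 1.567, 0.088]
wrist_force: [0.2, 0.7, 0.3]
finger_gap: 0.4
```

```bash
python3 -c "
from h import *
go(-11,-105,49,90)
go(-14,-93,49,90)
go(-11.6,-75.5,49,90)"
```

```text
clk 7.25 box [  -9.8 -130.5   49.5] F [0.2 0.7 0.3] gap 0.4
tool axes in box frame (cols):
 [[ 0.  1.  0.]
 [-0.  0. -1.]
 [-1.  0.  0.]]
dp now-axes cm [ 0.05 -0.11 -2.55] after turn [ 0.05 -0.12 -2.55] turn [ 0.2  0.  -0.2] j [-0.25  0.56  1.53  0.    1.04  1.08]
clk 7.25 box [  -9.8 -130.5   49.5] F [0.2 0.7 0.3] gap 0.4
tool axes in box frame (cols):
 [[ 0.  1.  0.]
 [-0.  0. -1.]
 [-1.  0.  0.]]
dp now-axes cm [ 0.05 -0.4  -3.75] after turn [ 0.05 -0.42 -3.75] turn [ 0.2  0.  -0.2] j [-0.25  0.56  1.53  0.    1.04  1.08]
clk 7.25 box [  -9.8 -130.5   49.5] F [0.2 0.7 0.3] gap 0.4
tool axes in box frame (cols):
 [[ 0.  1.  0.]
 [-0.  0. -1.]
 [-1.  0.  0.]]
dp now-axes cm [ 0.05 -0.16 -5.5 ] after turn [ 0.05 -0.18 -5.5 ] turn [ 0.2  0.  -0.2] j [-0.25  0.56  1.53  0.    1.04  1.08]
```

Emit:
{"method": "jog_arm", "body": {"turn": [[0,0,0],[0,0,0],[0,0,0],[0,0,0],[0,0,0]], "dp": [[0,-0.1,-1.3],[0,0,-1.2],[0,-0.3,-1.2],[0,0.1,-0.9],[0,0.1,-0.9]], "gripper": [1,1,1,1,1]}}

```text
clock: 7.88
eef_pos: [569.0, -58.2, 51.3]
eef_rot: [1.077, 1.563, -0.256]
wrist_force: [0.4, -3.5, -0.9]
finger_gap: 0.5
```

```bash
python3 -c "
from h import *
go(-0.3,-59.2,49,90)
p,d=camera('wrist');cv2.imwrite('pics/w6.png',p[:,:,::-1])"
```

```text
clk 7.88 box [-11.3 -73.1  51.3] F [ 0.4 -3.5 -0.9] gap 0.5
tool axes in box frame (cols):
 [[ 0.01  1.    0.  ]
 [-0.    0.   -1.  ]
 [-1.    0.01  0.  ]]
dp now-axes cm [ 0.23  1.1  -1.39] after turn [ 0.23  1.1  -1.39] turn [ 0.2  0.2 -0.4] j [-0.17  0.51  1.61 -0.    1.01  1.17]
```

View pics/w6.png

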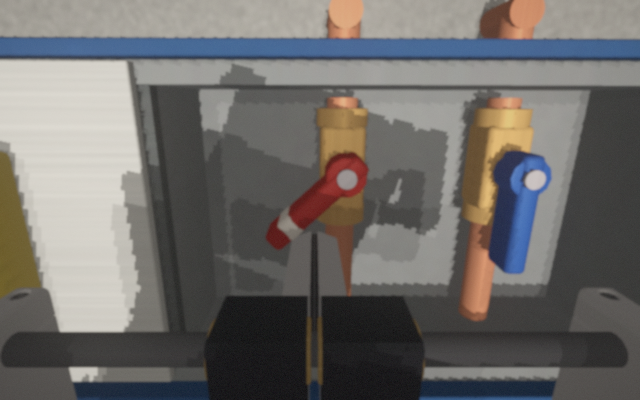

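The lever has turned about 50° (tip at 278,235) with the blue one still. Continuing the arc.

Emit:
{"method": "jog_arm", "body": {"turn": [[0,0,0],[0,0,0],[0,0,0],[0,0,0]], "dp": [[0.2,0.5,-0.8],[0,0.6,-0.7],[0,0.7,-0.5],[0,0.7,-0.4]], "gripper": [1,1,1,1]}}

```text
clock: 8.43
eef_pos: [588.0, -26.0, 48.8]
eef_rot: [1.077, 1.565, -0.255]
wrist_force: [-1.9, -2.5, -0.2]
finger_gap: 0.6
```

```bash
python3 -c "
from h import *
go(17,-50,49,90)
p,d=camera('wrist');cv2.imwrite('pics/w7.png',p[:,:,::-1])"
```

```text
clk 8.43 box [ 14.7 -46.2  48.8] F [-1.9 -2.5 -0.2] gap 0.6
tool axes in box frame (cols):
 [[ 0.  1.  0.]
 [-0.  0. -1.]
 [-1.  0.  0.]]
dp now-axes cm [-0.01  0.23  0.38] after turn [-0.02  0.23  0.38] turn [ 0.2  0.2 -0.3] j [-0.11  0.55  1.56 -0.    1.03  1.23]
```

View pics/w7.png

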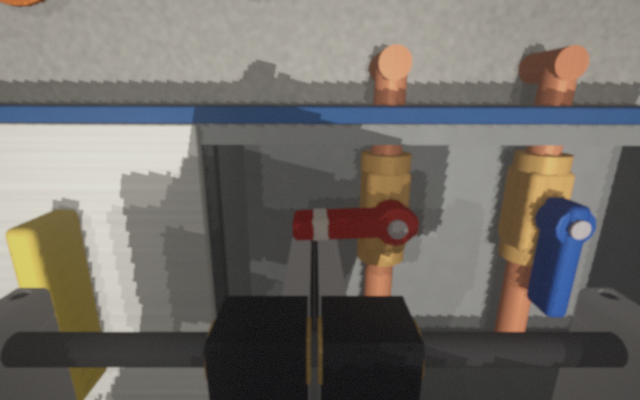

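Emit:
{"method": "jog_arm", "body": {"turn": [[0,0,0],[0,0,0],[0,0,0],[0,0,0]], "dp": [[0,0.2,0],[0,0.2,0],[0,0.2,0],[0,0.2,0]], "gripper": [1,1,1,1]}}

```text
clock: 8.98
eef_pos: [590.0, -24.8, 48.8]
eef_rot: [-1.622, 1.558, -2.954]
wrist_force: [-20.6, -4.3, 12.9]
finger_gap: 1.0
```

```bash
python3 -c "
from h import *
go(17,-50,49,90)"
```

```text
clk 8.97 box [ 16.9 -45.5  48.8] F [-20.6  -4.3  12.9] gap 1.0
tool axes in box frame (cols):
 [[-0.01  1.    0.  ]
 [ 0.    0.   -1.  ]
 [-1.   -0.01 -0.  ]]
dp now-axes cm [-0.02  0.01  0.45] after turn [-0.02  0.01  0.45] turn [ 0.2 -0.   0.7] j [-0.1   0.56  1.53 -0.    1.06  1.23]
```

It is at the hard stop: 21 N at x=16.9, where 17 was expected. Backing off and lifting clear.

Emit:
{"method": "jog_arm", "body": {"turn": [[0,0,0],[0,0,0],[0,0,0],[0,0,0],[0,0,0],[0,0,0]], "dp": [[0,-1,0],[0,-1,0],[-3,0,0],[-5,0,0],[-5,0,0],[0,0,0]], "gripper": [1,1,1,1,1,1]}}

```text
clock: 9.72
eef_pos: [570.4, -29.4, 182.7]
eef_rot: [-1.752, 1.56, -3.084]
wrist_force: [0.6, 0.2, -1.0]
finger_gap: 0.8
```

```bash
python3 -c "
from h import *
go(17,-50,49,90)
c=calibration('wrist');p,d=camera('wrist');cv2.imwrite('pics/w8.png',p[:,:,::-1]);np.save('w8.npy',d)
np.savez('w8c.npz',K=c['K'],world_from_camera=c['world_from_camera'])"
```

```text
clk 9.72 box [ -3.3 -45.4 182.7] F [ 0.6  0.2 -1. ] gap 0.8
tool axes in box frame (cols):
 [[-0.01  1.    0.  ]
 [ 0.    0.   -1.  ]
 [-1.   -0.01 -0.  ]]
dp now-axes cm [13.35  2.17  0.5 ] after turn [13.37  2.03  0.46] turn [ 0.2 -0.1  0.6] j [-0.11  0.37  1.48 -0.    1.3   1.22]
```

View pics/w8.png

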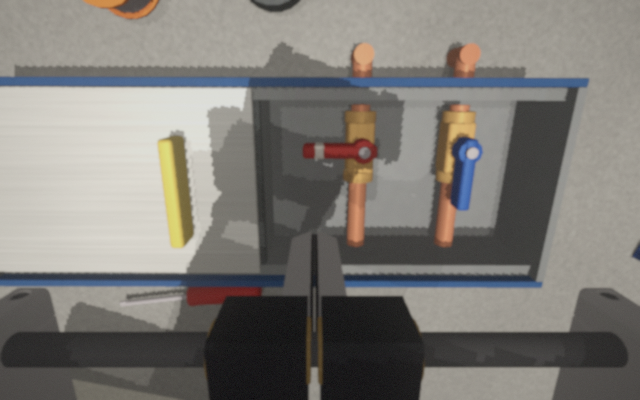

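Measuring the lever angles and the cover's place, then moving the arm aside for a clear top view.

```bash
python3 -c "
from h import *
c=np.load('w8c.npz')
P={n:w2b(ray(c,u,64)[0]) for n,u in dict(rp=(365,152),rt=(306,151),bp=(472,153),bt=(462,206)).items()}
for a in 'rb':
    v=P[a+'t']-P[a+'p'];print(a,P[a+'p'].round(1),P[a+'t'].round(1),'theta',np.arctan2(v[1],-v[0]).round(3))
im=cv2.imread('pics/w8.png')
h=cv2.cvtColor(im,cv2.COLOR_BGR2HSV);m=cv2.inRange(h,(0,150,60),(8,255,255));m[:135]=0;m[170:]=0;m[:,:295]=0;m[:,390:]=0
v,u=np.nonzero(m);u2=u<345;w=ray(c,np.c_[u,v][u2],64);w=np.array([w2b(q) for q in w]);print('red bar slope dx/dy',np.polyfit(w[:,1],w[:,0],1))
"
```

```text
r [ 32.3 -90.2  64. ] [ 33.  -37.9  64. ] theta 1.583
b [  31.9 -185.1   64. ] [ -17.7 -182.9   64. ] theta 0.045
red bar slope dx/dy [-2.69111310e-04  3.35548633e+01]
```

Emit:
{"method": "jog_arm", "body": {"turn": [[0,0,0],[0,0,0],[0,0,0],[0,0,0],[0,0,0],[0,0,0],[0,0,0],[0,0,0]], "dp": [[-2,0,3],[0,-4,5],[0,-4,5],[0,-4,5],[0,-4,5],[0,-4,5],[0,-2,4],[0,0,0]], "gripper": [1,1,1,1,1,1,1,1]}}

```text
clock: 10.78
eef_pos: [428.2, -389.3, 188.9]
eef_rot: [-2.133, 1.541, 2.82]
wrist_force: [0.4, -0.3, -0.6]
finger_gap: 0.4
```

```bash
python3 - <<'E'
from h import *
c=calibration('top');p,d=camera('top');im=np.ascontiguousarray(p[:,:,::-1]);cv2.imwrite('pics/t9.png',im);cv2.imwrite('pics/t9z.png',cv2.resize(im[130:280,220:450],None,fx=3,fy=3))
h=cv2.cvtColor(im,cv2.COLOR_BGR2HSV)
m=(cv2.inRange(h,(22,150,90),(35,255,255))>0);m[:,:235]=0;m[:,435:]=0;m[260:]=0;m[:150]=0
Q=dep(c,d,m);Q=Q[Q[:,2]>104];print('rib box',w2b(Q.mean(0)).round(1))
print(w2b(np.median(Q,0)).round(1), manip.read_state()['eef_pos'].round(0))
E
```

```text
rib box [ -0.5  66.7 107.9]
[  0.4  67.  108.1] [ 429. -388.  189.]
```

View pics/t9.png

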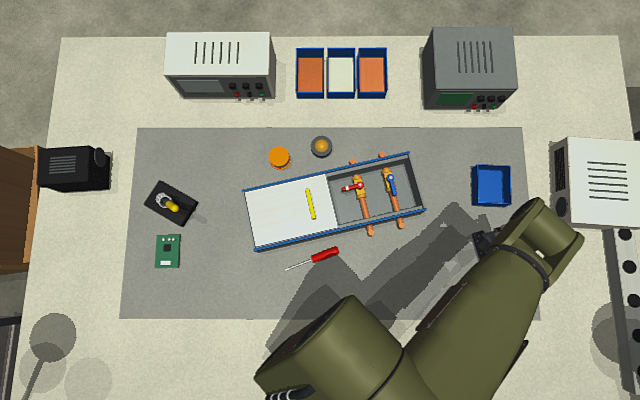

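View pics/t9z.png

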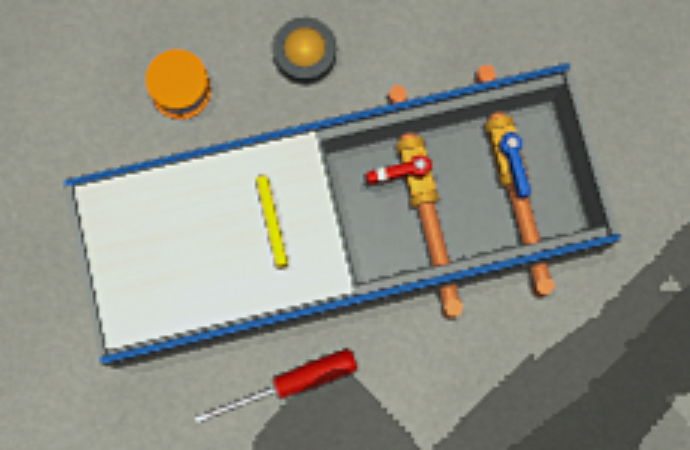

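Cover against the end lip, red lever shut, blue open, and the visible bystanders at their starting pixels. Handing in.

```bash
python3 -c "
from cell import order,manip
print(order.sign_off(), manip.read_state()['clock'])"
```

```text
the job is handed in; nothing more can be done
the job is handed in; nothing more can be done
```

The job is done and handed in at about 11 s of the 56 s allowed. I slid the cover by its rib along the track to the end lip. Then I pushed the red lever clockwise to its hard stop, backed off and moved the arm clear.

**Last checks:**
- **Cover:** the rib measured at box y ≈ 67 mm, where 67 is fully home. The push force rose to 23 N at the stop with no further travel.
- **Red lever:** it measured about 1.57–1.58 rad, which is shut. It met the stop at 21 N, where I expected it.
- **Blue lever:** it read about 0.045 rad from hand-picked pixels, which is within picking error of 0. The earlier look gave about 0, and the arm never went near it.
- **Bystanders:** the ones visible in the last top picture look unmoved. The arm hid the multimeter in that picture, so I couldn't confirm it; the tool passed about 150 mm above it.

No check failed. While I pressed the cover against its stop, the fingers crept up the rib about 2 mm. The top view afterwards shows the plate lying flat in its track.

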